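Clamp two polished tiles in a vise with a separator between

ROBOT

A 6-joint arm with a two-finger parallel gripper is mounted at the origin on the work surface. World frame = base frame: x ahead of the robot, y to its left, z up, the work surface at z = 0. Lengths are in m, angles in degrees, forces in N, time in s.
With the tool pointing down it reaches from about 0.35 to 0.775 m from the base axis. Payload 5.5 kg.
Tool frame: the origin (TCP) lies on the centre line of the jaws, within the pads' length; the fingertips stand 11 mm ahead of it and the grasp point (between the pads) lies 8 mm behind it (ctrl.tip_extent is the distance from the TCP to the fingertips, in m); z points along the fingers, x is the direction in which the jaws open and shut, and the axes are right-handed (so a half turn about z gives the same grasp; the last joint's range is limited). The gripper opens to 85 mm and grips with 20 to 120 N. Pads are 22 mm wide; open, the fingers measure 114 mm over their backs; the gripper's body (76 mm by 85 mm) begins 54 mm behind the grasp point. The pads swing forward as they close: fully open they stand 13 mm farther back than shut.
Start: joints at [56.115, 17.945, 2.641, 74.691, 0, 82.002], TCP at [0.251, 0.517, 0.242] pointing down, gripper open.
Joint ranges: [-158.12, 158.12], [-49.38, 96.58], [-58.88, 72.47], [-126.05, 133.96], [-84.25, 85.87], [-180, 180]. Speed limits (degrees/s): [147.25, 147.25, 180, 180, 180, 180].

INTERFACE

Orientations are given as [roll, pitch, yaw] about the fixed x, y, z axes, in that order (R = Rz(yaw) Ry(pitch) Rx(roll)).
In Python, from workcell import ctrl gives the robot as it stands.
- The arm moves only by the shell command python3 -m inch 'ROWS' [FORCE]. ROWS is JSON, a list of rows, each a list of 3 entries, a list of its own where there are three numbers: the shift along the tool's x, y, z in m, then the turn, a rotation vector about the tool's x, y, z in units of 5 degrees (1.0 is 5 degrees), then the opening in per cent of the stroke, from 0 (shut) to 100 (fully open). A call has 1 to 10 rows; each row is the pose to reach, as a shift and turn from the pose commanded when the call began, along the tool's axes at that moment; what a row does not reach only later rows make up. A row lasts 1/8 s, in which the tool goes at most 62.5 mm and 10.7 degrees, less where a joint would pass 70% of its speed; a pose out of reach is approached as far as the arm can. A call with a gripper value outside its range is refused whole. The fingers move at their own pace and stop on an object; FORCE is the grip in N (left out, the last holds). Time passes only in rows, so rows that repeat a pose let the fingers close. It gives the time, the measured TCP pose, the force and the opening at its end, in the units of the state.
- ctrl.observe(): the state, without advancing time (a new reading comes with each control period).
- ctrl.snapshot(name): name is "scene" or "top" or "wrist"; returns a dict with "pixels" (384x512x3 uint8, red, green, blue), "intrinsics" (3x3 intrinsics, pixels), "dist_coeffs" ([k1, k2, p1, p2, k3] as OpenCV has them; the pictures are not rectified), "extrinsics" (4x4, takes a point from camera to world coordinates); the wrist camera has in their place "mount" (4x4, takes a point from camera to tool coordinates, whose origin is the TCP and whose axes are the tool frame's). Camera axes: x right, y up, looking along -z (the intrinsics and any distortion apply to the point x, -y, -z); pixel columns grow to the right and rows downward; lengths in m; the calibration is good to about 2 mm. A picture is of the moment at which its call begins: read the wrist's pose just before it. There is no depth.
- ctrl.hand_in(): hands the job in, once; it reports no verdict.
Trained networks look in the newest picture that a camera, given by its name, has taken for a name from the list of things; names that differ only in an ending like _2 or _b are one class to them, and where a whole thing is asked for, a point or a joint stands for the part that bears it (a point fixed in the world has none). Each returns a list of dicts, best first, with "conf" (0 to 1); they miss things now and then, are a little off and sometimes report something else, mostly with a low value. They report only what shows in the picture. A call takes as long as a camera call. They do not tell look-alikes from the thing itself.
- ctrl.boxes_of(camera, query): "bbox" ([left, top, right, bottom] in pixels, round what is visible of it).
- ctrl.masks_of(camera, query): "pixels" (384x512 bool, what is visible of it) and "bbox" ([left, top, right, bottom] in pixels, round what is visible of it).
The state is a dict: "clock": time; "joint_positions": joint angles; "dq": joint speeds; "effort": joint torques, N m; "tcp_pos": TCP position; "ee_rot": TCP orientation; "wrist_force": force on the tool from outside, world axes, zero at the start; "torque": the same for the moment, N m; "width": finger opening in m.
Only numpy, scipy, OpenCV 4.12 (cv2) and the standard library are available. Lean on these libraries where they do the work, as an engineer would, in place of code of your own. Each camera call takes 0.05 s, during which the arm holds its last target. There are 200 camera calls.

TASK

Get the two polished tiles ready for an edge measurement: lay the orange separator sheet squarely on the white tile in the vise, then the blue tile squarely on the sheet the same way round as the white one, and never let the two tiles touch each other. Then turn the crank clockwise until the sprung jaw holds both tiles square and flush against the fixed jaw and has been pressed back about half of its 10 mm spring travel, never all the way to its stop. Leave the other things on the table where they are.

Things in the scene. Friction and masses are not known exactly. Their poses are not given: they have to be found in the camera images.
- vise: Green fixed bench vise, 96 (x) x 275 (y). Origin on the table under the middle of the open bed, y along the jaws' travel towards the fixed jaw. Dark steel bed top at z = 30. Fixed jaw at +y, its steel face at y = +45; tops of both jaws at z = 60, jaws 80-84 wide in x; bed open at both x sides. Towards -y follow sprung jaw, carriage, and gearbox (68 high) with the crank on top. All mm.
- jaw_face (a point): Middle of the top edge of the sprung steel jaw's face (z = 60 in the vise's frame). At crank 0 and unpressed it is at y = -45 in the vise's frame, 90 mm from the fixed jaw; the jaw plate is 14 thick, and behind it is a 10 mm wide open gap, then the green carriage. When the jaw presses on something the gap narrows.
- jaw (a joint): How far the sprung jaw is pressed back into its carriage, m: 0 free (gap 10 mm), 0.010 bottomed out (gap closed). Spring 1.2 N per mm.
- crank (a joint): Crank angle, rad, about the upright axis: 0 with the jaw fully open, grows clockwise seen from above; 20 mm of carriage travel towards the fixed jaw per full turn; stops at 14.1. Turns with light friction (about 2 N at the knob) and stays where it is left.
- crank_axis (a point): On the crank's upright axis, 83 mm above the table, at x = 0, y = -168 in the vise's frame. The hub is 26 across, its top at 89 above the table; the flat arm spans 74 to 82 above the table.
- knob_top (a point): Centre of the top of the crank's upright red knob, 121 mm above the table, 50 mm from the crank axis. The knob is an 18 mm cylinder, 38 high, spinning freely on its pin; it can be pushed round with closed fingers or pinched.
- white_tile: Off-white marble tile, 46 (x) x 60 (y) x 16 high, lying loose on the vise's bed between the jaws. Origin: centre of its underside; z up.
- blue_tile: Blue ceramic tile, also 46 (x) x 60 (y) x 16 high, lying on a black rubber rest (90 x 100, 8 high). Origin: centre of its underside.
- sheet: Orange stiff plastic separator sheet, 58 (x) x 50 (y) x 4 thick, lying on an aluminium stand; its 58 mm length overhangs the 30 mm wide stand head by 14 mm at both x ends; top of the stand head 24 above the table, foot plate 70 x 90, 6 high. Origin: centre of its underside.
- carton: Bystander, sizes in mm: white paper box, 80 x 120 x 50; origin at its underside's centre.
- jar: Bystander, sizes in mm: small amber jar with a white cap, 48 across, 60 high; origin at its underside's centre.
- driver: Bystander, sizes in mm: screwdriver, 160 long; origin at its middle.
- dish: Bystander, sizes in mm: shallow white bowl, 70 across; origin at its underside's centre.
- wrench: Bystander, sizes in mm: wrench, 130 long; origin at its middle.
- block: Bystander, sizes in mm: brass block, 40 x 70 x 30, on the table close to the robot; not one of the tiles; origin at its underside's centre.
Things that resemble listed ones, but are neither listed nor needed, are in the scene too. Leave any purple look-alike of the white_tile alone.

How it is judged:
By the outcome, as a careful person would: the job done as asked, in the order asked, and still so for the second after the job is handed in, with the robot touching nothing.
It also fails if it takes over 72 s, if anything falls off the work surface, if the arm or the gripper's body presses on something with over 40 N, if the wrist force passes 120 N, or if a joint passes its speed limit or range.

## Working session

There is one attempt and no reset: what is moved stays moved. The work goes in short steps, Python scripts to look and compute and a shell command to move; the robot and the scene stay as the last step left them, time stands still between calls to the robot, and variables do not carry over. Pictures are saved under pics/ and viewed, about 8 in all and at most 12, crops included, and the job is handed in when it is done.

```bash
mkdir -p pics; ls
cat > h.py <<'E'
import numpy as np, cv2
from workcell import ctrl
from scipy.spatial.transform import Rotation as R
def snap(n,f=None):
    o=ctrl.observe(); s=ctrl.snapshot(n)
    T=np.eye(4);T[:3,:3]=R.from_euler('xyz',o['ee_rot'],degrees=True).as_matrix();T[:3,3]=o['tcp_pos']
    E=np.array(s['extrinsics']) if 'extrinsics' in s else T@np.array(s['mount'])
    c=dict(K=np.array(s['intrinsics'],float),d=np.array(s['dist_coeffs'],float),E=E,T=T,im=s['pixels'])
    if f: cv2.imwrite('pics/'+f,cv2.cvtColor(s['pixels'],cv2.COLOR_RGB2BGR))
    return c
def ray(c,uv,z):
    p=cv2.undistortPoints(np.array(uv,float).reshape(-1,1,2),c['K'],c['d'])[:,0]
    d=np.c_[p[:,0],-p[:,1],-np.ones(len(p))]@c['E'][:3,:3].T; o=c['E'][:3,3]
    return o+d*((z-o[2])/d[:,2])[:,None]
def proj(c,P):
    P=np.array(P,float).reshape(-1,3); q=(P-c['E'][:3,3])@c['E'][:3,:3]
    return cv2.projectPoints(q*[1,-1,-1],np.zeros(3),np.zeros(3),c['K'],c['d'])[0][:,0]
def rel(xyz,yaw=None,T=None):
    o=ctrl.observe();Rm=R.from_euler('xyz',o['ee_rot'],degrees=True).as_matrix()
    return Rm.T@(np.array(xyz)-o['tcp_pos'])
E
python3 - <<'E'
from h import *
print(ctrl.observe(),ctrl.tip_extent)
for n in('scene','top','wrist'):
    c=snap(n,n+'0.png'); print(n,c['E'].round(3).tolist(),c['K'].round(1).tolist(),c['d'])
    if n!='wrist':
        for q in('vise','white_tile','blue_tile','sheet','knob_top','jaw_face','block'):
            print(q,[(b['bbox'],round(b['conf'],2)) for b in ctrl.boxes_of(n,q)])
E
```

```text
pics
{'clock': 0.0, 'joint_positions': array([5.61185661e+01, 1.79922393e+01, 2.57646534e+00, 7.46897359e+01,
       7.06121334e-04, 8.19996077e+01]), 'dq': array([-0.0045001 , -0.09649686,  0.13347827, -0.02995744,  0.06359772,
       -0.02905059]), 'effort': array([ 5.59513428e-04, -4.80630434e+01,  2.98532510e+01,  1.93664973e-02,
       -5.95163829e-05,  7.33543658e-06]), 'tcp_pos': array([0.25073769, 0.51690865, 0.24139095]), 'ee_rot': array([-1.79984616e+02,  1.04384708e-01,  6.41189717e+01]), 'wrist_force': array([-0.5909818 , -0.20795805, -0.14565364]), 'torque': array([ 0.05191577,  0.00726078, -0.03459557]), 'width': 0.08555256495549633} 0.011
scene [[-0.825, -0.387, 0.413, 0.966], [0.566, -0.575, 0.591, 0.646], [0.009, 0.721, 0.693, 0.786], [0.0, 0.0, 0.0, 1.0]] [[357.2, 0.0, 260.7], [0.0, 357.2, 193.7], [0.0, 0.0, 1.0]] [-0.11423772  0.          0.          0.          0.        ]
vise [([224.1, 153.0, 298.3, 240.2], 0.7), ([251.3, 191.7, 274.8, 206.0], 0.62)]
white_tile [([208.8, 207.4, 231.8, 227.7], 0.82), ([259.3, 198.6, 283.7, 217.8], 0.7)]
blue_tile [([210.4, 131.8,
[... 733 characters left out ...]
 ([208.1, 187.7, 315.0, 229.5], 0.59)]
blue_tile [([387.6, 217.7, 417.1, 237.7], 0.69), ([215.6, 262.2, 240.0, 276.4], 0.63), ([207.8, 190.0, 315.0, 227.6], 0.54)]
sheet [([146.7, 213.7, 166.6, 234.8], 0.88), ([217.1, 261.0, 240.9, 276.5], 0.59), ([81.1, 163.5, 138.8, 195.3], 0.22)]
knob_top [([294.9, 204.0, 312.0, 231.9], 0.57)]
jaw_face [([250.2, 194.7, 258.2, 223.6], 0.5), ([208.5, 193.0, 314.3, 229.2], 0.36)]
block [([214.8, 260.2, 239.5, 278.3], 0.84)]
wrist [[0.436, -0.865, -0.246, 0.189], [0.9, 0.42, 0.119, 0.548], [0.0, -0.273, 0.962, 0.374], [0.0, 0.0, 0.0, 1.0]] [[333.2, 0.0, 253.1], [0.0, 333.2, 195.9], [0.0, 0.0, 1.0]] [-0.08899918  0.          0.          0.          0.        ]
```

Run:
```python
import cv2
a=cv2.imread('pics/top0.png'); cv2.imwrite('pics/a.png',cv2.resize(a[120:310,60:460],(800,380)[:2],interpolation=cv2.INTER_CUBIC))
```

```text
(no output)
```

View pics/a.png

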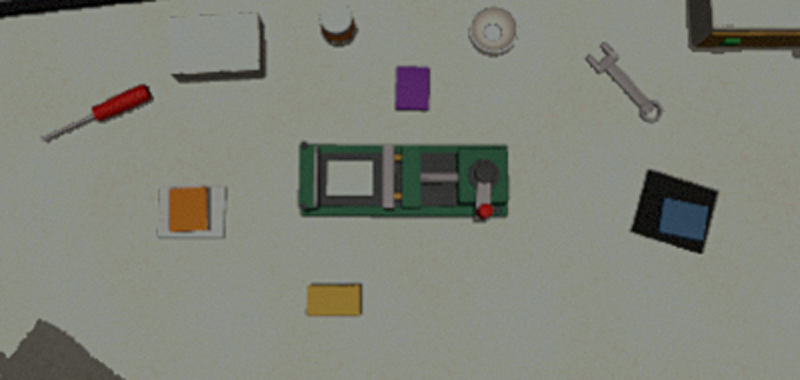

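The picture shows the sheet on its stand at full-frame pixel (154,224), the white tile in the vise at (235,210), and the blue tile on its black rest at (402,228). The knob is at (303,226). Things that could be mistaken for a tile or the sheet are the purple tile (266,164) and the brass block (227,269). I choose orange for the sheet and blue on the black rest for the tile.

```bash
cat >> h.py <<'E'
HSV=dict(orange=((5,120,90),(20,255,255)),blue=((98,80,50),(118,255,255)),red=((0,150,80),(4,255,255)))
def blob(c,lo,hi,z,near=None,minA=40):
    m=cv2.inRange(cv2.cvtColor(c['im'],cv2.COLOR_RGB2HSV),np.array(lo),np.array(hi))
    out=[]
    for k in cv2.findContours(m,cv2.RETR_EXTERNAL,cv2.CHAIN_APPROX_NONE)[0]:
        if cv2.contourArea(k)<minA: continue
        P=ray(c,k[:,0].astype(float),z)
        r=cv2.minAreaRect((P[:,:2]*1000).astype(np.float32))
        out.append((np.round(r[0],1),np.round(r[1],1),round(r[2],1),k[:,0].mean(0).round()))
    return out
E
python3 - <<'E'
from h import *
c=snap('top')
for n,z in(('orange',.028),('blue',.024),('red',.121)): print(n,*blob(c,*HSV[n],z,minA=15),sep='\n ')
# vise outline by mask, jaw gap
P=dict(vise_box=ray(c,[[209,189],[313.6,230]],.06),white=ray(c,[[223.9,203.1],[245.6,221.3]],.046),hub=ray(c,[[60+484/2,120+173/2]],.089))
for k,v in P.items(): print(k,v.round(3).tolist())
print(rel([.35,.2,.2]))
E
```

```text
orange
 (array([488.7, 291.5]), array([56.2, 48. ]), 1.7, array([154., 225.]))
blue
 (array([ 472.2, -361.5]), array([60.1, 46.7]), 78.2, array([401., 229.]))
 (array([907.6,  26. ]), array([1549.9,  518.3]), 89.4, array([221.,  45.]))
red
 (array([476.2, -88.5]), array([13.5, 15.4]), 44.2, array([302., 225.]))
 (array([612.3, 359. ]), array([19.7, 70.3]), 22.5, array([120., 171.]))
vise_box [[0.576, 0.143, 0.06], [0.469, -0.124, 0.06]]
white [[0.541, 0.106, 0.046], [0.494, 0.049, 0.046]]
hub [[0.525, -0.092, 0.089]]
[-0.24229396  0.22754426  0.0423139 ]
```

```bash
python3 -m inch '[[[-0.099,0.3125,0.04],[0,0,12.8],100],[[-0.099,0.3125,0.04],[0,0,12.8],100],[[-0.099,0.3125,0.04],[0,0,12.8],100],[[-0.099,0.3125,0.04],[0,0,12.8],100],[[-0.099,0.3125,0.04],[0,0,12.8],100],[[-0.099,0.3125,0.04],[0,0,12.8],100],[[-0.099,0.3125,0.04],[0,0,12.8],100],[[-0.099,0.3125,0.04],[0,0,12.8],100]]' 30
python3 - <<'E'
from h import *
c=snap('wrist','w1.png')
print(*blob(c,*HSV['orange'],.028),sep='\n')
print(ctrl.observe()['tcp_pos'],ctrl.observe()['ee_rot'])
E
```

```text
clock: 1.9
tcp_pos: [0.4884, 0.2924, 0.2025]
ee_rot: [-180.0, 0.0, 0.3]
wrist_force: [0.0, 0.2, 0.2]
width: 0.0851
(array([376.3, 107.3]), array([56.1, 26.7]), 89.8, array([156., 336.]))
(array([488.6, 294.3]), array([56.9, 49.7]), 2.8, array([254., 174.]))
[0.48817386 0.29269329 0.2025524 ] [-1.79981342e+02  3.67072722e-03  3.30581565e-01]
```

View pics/w1.png

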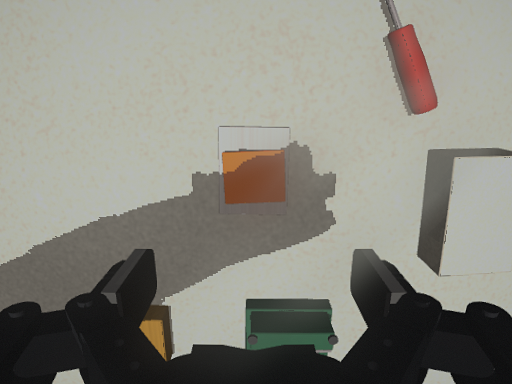

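The crop shows the orange sheet at (254,174), centred on its pale stand. The brass block is at (156,336) at the bottom edge and the carton is clear on the right at x>420. This is the right sheet, so I descend and grip across its 58 mm length.

```bash
python3 -m inch '[[[0.0005,-0.001,0.06],[0,0,-0.4],100],[[0.0005,-0.001,0.12],[0,0,-0.4],100],[[0.0005,-0.001,0.155],[0,0,-0.4],100],[[0.0005,-0.001,0.18],[0,0,-0.4],100],[[0.0005,-0.001,0.18],[0,0,-0.4],100],[[0.0005,-0.001,0.18],[0,0,-0.4],40],[[0.0005,-0.001,0.18],[0,0,-0.4],40],[[0.0005,-0.001,0.18],[0,0,-0.4],40],[[0.0005,-0.001,0.18],[0,0,-0.4],40]]' 25
python3 -m inch '[[[0,0,-0.02],[0,0,0],40],[[0,0,-0.07],[0,0,0],40],[[0,0,-0.13],[0,0,0],40],[[0,0,-0.13],[0,0,0],40]]'
```

```text
clock: 3.08
tcp_pos: [0.4905, 0.2938, 0.0242]
ee_rot: [-179.9, -0.2, 2.1]
wrist_force: [-2.0, 1.6, 7.3]
width: 0.0569
clock: 3.58
tcp_pos: [0.4931, 0.2943, 0.1586]
ee_rot: [-179.8, -0.6, 2.1]
wrist_force: [0.9, -0.4, -0.6]
width: 0.0568
```

```bash
python3 -m inch '[[[0.0166,0.05,-0.04],[0,0,0.4],40],[[0.0166,0.11,-0.04],[0,0,0.4],40],[[0.0166,0.17,-0.04],[0,0,0.4],40],[[0.0166,0.217,-0.04],[0,0,0.4],40],[[0.0166,0.217,-0.04],[0,0,0.4],40],[[0.0166,0.217,-0.04],[0,0,0.4],40]]'
python3 - <<'E'
from h import *
c=snap('wrist','w2.png'); np.savez('w2.npz',**c)
print(ctrl.observe()['tcp_pos'],ctrl.observe()['ee_rot'])
for q in('white_tile','jaw_face'): print(q,[(b['bbox'],round(b['conf'],2)) for b in ctrl.boxes_of('wrist',q)])
print(*blob(c,*HSV['orange'],.18),sep='\n')
E
```

```text
clock: 4.32
tcp_pos: [0.5139, 0.0766, 0.192]
ee_rot: [-180.0, 0.0, 0.1]
wrist_force: [0.3, 1.1, 0.2]
width: 0.0573
[0.51386195 0.07723849 0.19205361] [-1.79977457e+02  1.99972218e-02  1.46245090e-01]
white_tile [([351.6, 231.5, 418.3, 275.5], 0.87), ([241.2, 145.1, 294.9, 215.5], 0.82)]
jaw_face [([183.5, 215.8, 326.9, 322.2], 0.39)]
(array([513.8,  68.7]), array([56.6, 64.5]), 90.0, array([253., 267.]))
(array([620.9, 113.1]), array([2.7, 8.1]), 63.5, array([484., 181.]))
(array([443.9, 124.4]), array([33.6, 19.2]), 89.8, array([ 96., 154.]))
```

View pics/w2.png

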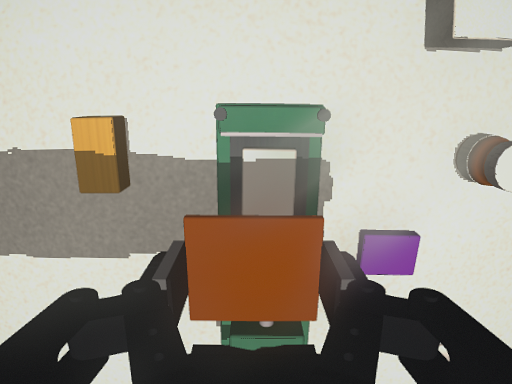

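The held sheet fills (186–323, 216–321) squarely between the fingers. The white tile is half shaded at (242–296, 150–216), and the fixed jaw face is at row ≈134.

Run:
```python
from h import *
c=dict(np.load('w2.npz')); g=cv2.cvtColor(c['im'],cv2.COLOR_RGB2GRAY).astype(float)
# tile L/R edges
L=[];Rr=[]
gx=cv2.Sobel(cv2.GaussianBlur(g,(0,0),1),cv2.CV_64F,1,0)
for v in range(164,210,3):
    L.append((232+np.argmax(gx[v,232:252]),v)); Rr.append((286+np.argmin(gx[v,286:306]),v))
gy=cv2.Sobel(cv2.GaussianBlur(g,(0,0),1),cv2.CV_64F,0,1)
Tp=[(u,142+np.argmax(gy[142:156,u])) for u in range(250,290,4)]
J=[(u,128+np.argmax(np.abs(gy[128:142,u]))) for u in range(230,312,8)]
print(L[::4],Rr[::4],Tp[::3],J[::3])
for n,p,z,ax in(('L',L,.046,0),('R',Rr,.046,0),('T',Tp,.046,1),('J',J,.06,1)):
    P=ray(c,p,z)*1000; s=np.polyfit(P[:,1-ax],P[:,ax],1)
    print(n,np.median(P[:,ax]).round(1),'slope deg',np.degrees(np.arctan(s[0])).round(1),P[0].round(1),P[-1].round(1))
print(g[196,225:315:3].astype(int),g[215:130:-3,268].astype(int))
# sheet pose in tool frame
m=cv2.inRange(cv2.cvtColor(c['im'],cv2.COLOR_RGB2HSV),np.array((3,120,60)),np.array((20,255,255)));m[:,:180]=0;m[:,330:]=0;m[:205]=0
k=max(cv2.findContours(m,0,1)[0],key=cv2.contourArea); q=cv2.approxPolyDP(cv2.convexHull(k),8,True)[:,0].astype(float); print(q.tolist())
if len(q)==4:
    q=q[np.argsort(q[:,1])]; q=np.r_[q[:2][np.argsort(q[:2,0])],q[2:][np.argsort(-q[2:,0])]]
    # image right=+x world/tool, image up=+y world
    o=np.array([[-29,25,0],[29,25,0],[29,-25,0],[-29,-25,0]],float)/1000
    _,r,t=cv2.solvePnP(o,q,c['K'],c['d']); M=np.eye(4);F=np.diag([1,-1,-1,1.]);M[:3,:3]=cv2.Rodrigues(r)[0];M[:3,3]=t[:,0]
    W=c['E']@F@M; print('sheet top world',W[:3,3].round(4),R.from_matrix(W[:3,:3]).as_euler('xyz',degrees=True).round(1),'tcp',c['T'][:3,3].round(4))
```

```text
[(np.int64(242), 164), (np.int64(242), 176), (np.int64(242), 188), (np.int64(242), 200)] [(np.int64(295), 164), (np.int64(295), 176), (np.int64(294), 188), (np.int64(293), 200)] [(250, np.int64(148)), (262, np.int64(149)), (274, np.int64(149)), (286, np.int64(149))] [(230, np.int64(136)), (254, np.int64(136)), (278, np.int64(136)), (302, np.int64(136))]
L 504.2 slope deg 0.4 [504.3  96.   46. ] [504.   56.1  46. ]
R 548.9 slope deg 0.8 [549.   96.1  46. ] [548.7  56.1  46. ]
T 108.7 slope deg -0.6 [511.1 109.5  46. ] [541.1 108.7  46. ]
J 120.8 slope deg -0.1 [495.5 120.8  60. ] [558.4 120.2  60. ]
[ 71  70  64  65  66  67 125 129 127 128 127 128 127 127 126 127 127 126
 126 126 127 127 127 105  86  86  84  85  87  86] [101 124 124 124 124 125 126 127 128 128 129 128 131 130 130 131 132 133
 133 180 212 212 160 107 109 108 101 199 111]
[[323.0, 218.0], [314.0, 320.0], [190.0, 319.0], [186.0, 215.0]]
sheet top world [0.5139 0.0748 0.1914] [-2.3  1.  -1.3] tcp [0.5139 0.0766 0.192 ]
```

```bash
python3 -m inch '[[[0.0126,-0.003,0.03],[0,0,0],40],[[0.0126,-0.003,0.08],[0,0,0],40],[[0.0126,-0.003,0.12],[0,0,0],40],[[0.0126,-0.003,0.138],[0,0,0],40],[[0.0126,-0.003,0.138],[0,0,0],40],[[0.0126,-0.003,0.138],[0,0,0],40]]'
python3 - <<'E'
from h import *
c=snap('wrist','w3.png'); print(ctrl.observe()['tcp_pos'],ctrl.observe()['wrist_force'])
cv2.imwrite('pics/w3.png',cv2.resize(c['im'][100:384,130:390,::-1],None,fx=2,fy=2))
E
```

```text
clock: 5.22
tcp_pos: [0.5274, 0.0804, 0.0552]
ee_rot: [-180.0, -0.1, 0.2]
wrist_force: [-0.2, 0.4, 0.4]
width: 0.0572
[0.52770524 0.08019292 0.05549931] [0.03904925 0.3018718  0.7429296 ]
```

View pics/w3.png

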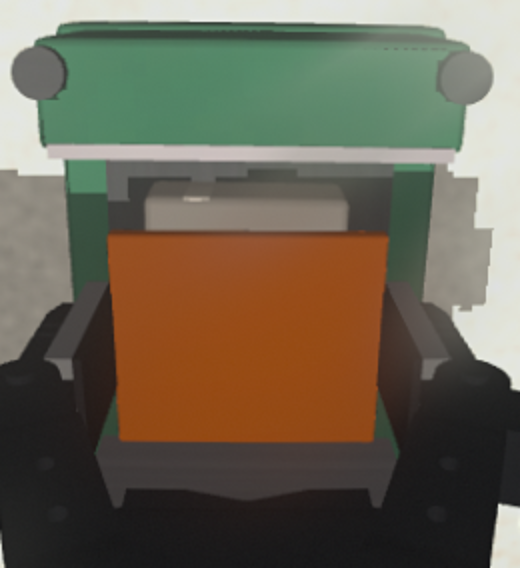

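The sheet (crop 108–388) is centred over the white tile (146–347), square to the jaws. I lower it.

```bash
python3 -m inch '[[[0,0,0.004],[0,0,0],40],[[0,0,0.007],[0,0,0],40],[[0,0,0.008],[0,0,0],40],[[0,0,0.008],[0,0,0],40]]'; python3 -m inch '[[[0,0,0.001],[0,0,0],40],[[0,0,0.002],[0,0,0],40],[[0,0,0.002],[0,0,0],40]]'
```

```text
clock: 5.78
tcp_pos: [0.5267, 0.0795, 0.0463]
ee_rot: [-180.0, -0.0, 0.1]
wrist_force: [0.3, -0.5, 0.1]
width: 0.0568
clock: 6.15
tcp_pos: [0.5268, 0.0796, 0.0461]
ee_rot: [180.0, -0.1, 0.1]
wrist_force: [-5.5, -1.1, 15.1]
width: 0.0569
```

Contact is at the expected height. I release and back off upwards.

```bash
python3 -m inch '[[[0,0,-0.001],[0,0,0],55],[[0,0,-0.001],[0,0,0],85],[[0,0,-0.001],[0,0,0],85],[[0,0,-0.001],[0,0,0],85],[[0,0,-0.03],[0,0,0],85],[[0,0,-0.09],[0,0,0],85],[[0,0,-0.15],[0,0,0],100],[[0,0,-0.15],[0,0,0],100]]'
python3 - <<'E'
from h import *
c=snap('wrist','w4.png'); np.savez('w4.npz',**c); print(ctrl.observe()['tcp_pos'],ctrl.observe()['ee_rot'])
print(*blob(c,*HSV['orange'],.05),sep='\n')
cv2.imwrite('pics/w4.png',cv2.resize(c['im'][80:340,150:400,::-1],None,fx=2,fy=2))
E
```

```text
clock: 7.15
tcp_pos: [0.53, 0.0797, 0.1997]
ee_rot: [-180.0, -0.6, 0.1]
wrist_force: [-0.8, -0.2, 0.3]
width: 0.0853
[0.5284286  0.07964569 0.19684081] [-1.79997434e+02 -3.13663917e-01  1.18171338e-01]
(array([551.9,  13.5]), array([5.6, 7.3]), 1.1, array([275., 254.]))
(array([526.7,  79.7]), array([49.3, 57.7]), 89.9, array([248., 184.]))
(array([381.4, 104.7]), array([63.9, 36.8]), 89.8, array([ 80., 156.]))
```

View pics/w4.png

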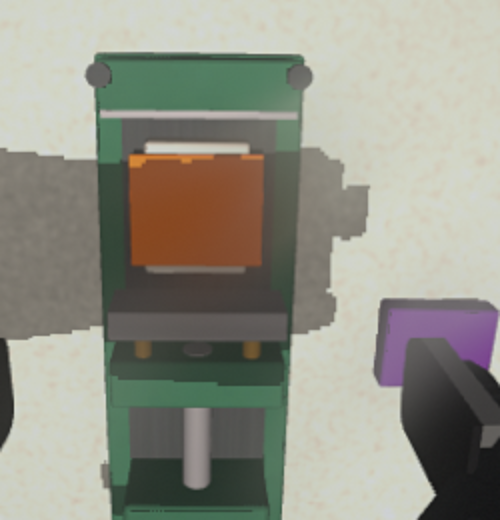

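The sheet lies squarely on the tile: crop (128–264, 155–267), with slivers of white tile at both y ends and the jaws open. Next, the blue tile.

```bash
python3 -m inch '[[[-0.057,0.441,0],[0,0,2.4],100],[[-0.057,0.441,0],[0,0,2.4],100],[[-0.057,0.441,0],[0,0,2.4],100],[[-0.057,0.441,0],[0,0,2.4],100],[[-0.057,0.441,0],[0,0,2.4],100],[[-0.057,0.441,0],[0,0,2.4],100],[[-0.057,0.441,0],[0,0,2.4],100],[[-0.057,0.441,0],[0,0,2.4],100],[[-0.057,0.441,0],[0,0,2.4],100],[[-0.057,0.441,0],[0,0,2.4],100]]'
python3 - <<'E'
from h import *
c=snap('wrist','w5.png'); o=ctrl.observe(); print(o['tcp_pos'],o['ee_rot'])
print(*blob(c,*HSV['blue'],.024),sep='\n')
for b in blob(c,*HSV['blue'],.024)[:1]: pass
E
```

```text
clock: 8.45
tcp_pos: [0.4705, -0.3596, 0.1935]
ee_rot: [-179.9, 0.1, -11.8]
wrist_force: [0.2, -0.7, -0.1]
width: 0.0855
[ 0.47072114 -0.35960809  0.193926  ] [-1.79944188e+02  5.26238467e-02 -1.17692622e+01]
(array([ 466.9, -354.6]), array([31.5, 17.3]), 5.1, array([248., 175.]))
```

View pics/w5.png

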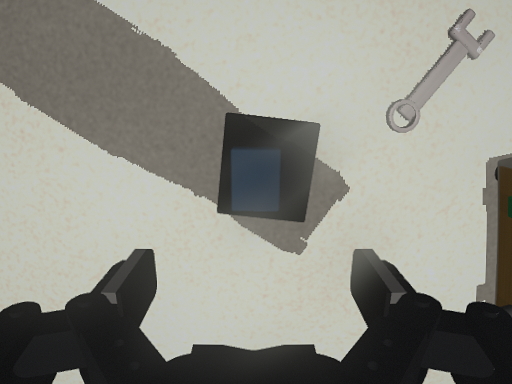

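The blue tile is at (231–281, 148–211), parallel to the tool, on the black rest. The colour mask was too tight in the shade, so I remeasure with looser limits.

Run:
```python
from h import *
c=snap('wrist'); print(c['im'][180,222:292:5].tolist())
print(*blob(c,(95,70,35),(125,255,255),.024),sep='\n')
print(ray(c,[[256,179.5]],.024))
```

```text
[[48, 48, 46], [46, 47, 45], [55, 67, 78], [56, 68, 81], [53, 66, 79], [54, 67, 79], [53, 66, 79], [53, 65, 77], [55, 67, 79], [55, 67, 78], [57, 68, 78], [60, 70, 79], [53, 55, 54], [57, 57, 57]]
(array([ 471.9, -353.8]), array([45.4, 41.6]), 77.3, array([250., 172.]))
[[ 0.47302391 -0.35961874  0.024     ]]
```

```bash
python3 -m inch '[[[0.0023,0.0004,0.06],[0,0,0],100],[[0.0023,0.0004,0.12],[0,0,0],100],[[0.0023,0.0004,0.155],[0,0,0],100],[[0.0023,0.0004,0.173],[0,0,0],100],[[0.0023,0.0004,0.173],[0,0,0],100],[[0.0023,0.0004,0.173],[0,0,0],25],[[0.0023,0.0004,0.173],[0,0,0],25],[[0.0023,0.0004,0.173],[0,0,0],25],[[0.0023,0.0004,0.173],[0,0,0],25],[[0.0023,0.0004,0.173],[0,0,0],25]]' 40
python3 -m inch '[[[0,0,-0.02],[0,0,0],25],[[0,0,-0.07],[0,0,0],25],[[0,0,-0.13],[0,0,0],25],[[0,0,-0.18],[0,0,0],25],[[0,0,-0.18],[0,0,0],25]]'
```

```text
clock: 9.8
tcp_pos: [0.4736, -0.363, 0.0229]
ee_rot: [179.9, -0.1, -11.9]
wrist_force: [0.3, 0.9, 5.9]
width: 0.0446
clock: 10.42
tcp_pos: [0.4747, -0.3644, 0.2066]
ee_rot: [179.7, -0.5, -11.9]
wrist_force: [-0.3, 0.1, -2.0]
width: 0.045
```

```bash
python3 -m inch '[[[-0.0405,-0.4448,0],[0,0,-2.4],25],[[-0.0405,-0.4448,0],[0,0,-2.4],25],[[-0.0405,-0.4448,0],[0,0,-2.4],25],[[-0.0405,-0.4448,0],[0,0,-2.4],25],[[-0.0405,-0.4448,0],[0,0,-2.4],25],[[-0.0405,-0.4448,0],[0,0,-2.4],25],[[-0.0405,-0.4448,0],[0,0,-2.4],25],[[-0.0405,-0.4448,0],[0,0,-2.4],25],[[-0.0405,-0.4448,0],[0,0,-2.4],25],[[-0.0405,-0.4448,0],[0,0,-2.4],25]]'
python3 - <<'E'
from h import *
c=snap('wrist','w6.png'); np.savez('w6.npz',**c); o=ctrl.observe(); print(o['tcp_pos'],o['ee_rot'])
cv2.imwrite('pics/w6.png',cv2.resize(c['im'][100:340,150:390,::-1],None,fx=2.4,fy=2.4))
E
```

```text
clock: 11.68
tcp_pos: [0.5244, 0.0799, 0.2007]
ee_rot: [180.0, 0.1, 0.0]
wrist_force: [-0.2, -0.5, -1.7]
width: 0.0446
[0.52450797 0.07970001 0.20091683] [ 1.79984321e+02  4.02142126e-02 -1.86465793e-02]
```

View pics/w6.png

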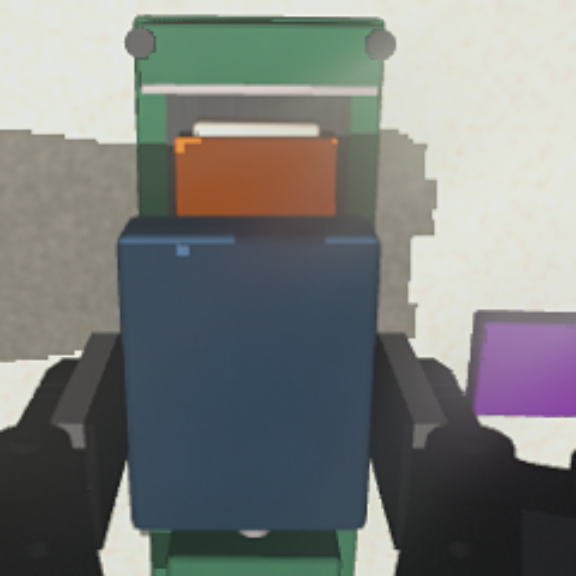

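The blue tile is held square: top-face corners in the crop ≈ (120,242), (379,240), (366,528), (134,528). The sheet is unmoved at (175–337, 137+), with the white tile's far edge just beyond it.

Run:
```python
from h import *
c=dict(np.load('w6.npz')); off=np.array([150,100.])
q=np.array([(120,241),(379,240),(366.5,528),(133.5,528)])/2.4+off
o=np.array([[-23,30,0],[23,30,0],[23,-30,0],[-23,-30,0]],float)/1000
_,r,t=cv2.solvePnP(o,q,c['K'],c['d']); M=np.eye(4);M[:3,:3]=cv2.Rodrigues(r)[0];M[:3,3]=t[:,0]
W=c['E']@np.diag([1,-1,-1,1.])@M; print(W[:3,3].round(4),R.from_matrix(W[:3,:3]).as_euler('xyz',degrees=True).round(1),c['T'][:3,3].round(4))
for z in(.2035,.201): print(z,ray(c,q,z).mean(0).round(4), ray(c,q,z).round(4)[:,:2].tolist())
print('sheet far/L/R',ray(c,np.array([(256,138),(175,180),(337,180)])/2.4+off,.05).round(4).tolist())
print('white far edge',ray(c,np.array([(256,136),(256,123)])/2.4+off,.046).round(4).tolist())
w4=dict(np.load('w4.npz'))
print('w4: white far top edge, near',ray(w4,np.array([(197,143),(197,272)])/2+[150,80],.046).round(4).tolist(),'jaw faces',ray(w4,np.array([(197,118),(197,312)])/2+[150,80],.06).round(4).tolist(), 'jaw sides x', ray(w4,np.array([(105,325),(288,325),(100,114),(300,114)])/2+[150,80],.06).round(4).tolist())
print('w4 white L/R',ray(w4,np.array([(146,148),(249,148)])/2+[150,80],.046).round(4).tolist())
```

```text
[0.5247 0.0797 0.1969] [-0.2 -0.1  0.2] [0.5244 0.0799 0.2007]
0.2035 [0.5247 0.0831 0.2035] [[0.5028, 0.1115], [0.5464, 0.1117], [0.5469, 0.0546], [0.5026, 0.0546]]
0.201 [0.5247 0.0818 0.201 ] [[0.5024, 0.1108], [0.5468, 0.111], [0.5473, 0.0527], [0.5022, 0.0527]]
sheet far/L/R [[0.5271, 0.1039, 0.05], [0.498, 0.0886, 0.05], [0.5564, 0.0887, 0.05]]
white far edge [[0.5272, 0.104, 0.046], [0.5272, 0.1087, 0.046]]
w4: white far top edge, near [[0.5274, 0.1084, 0.046], [0.5273, 0.0499, 0.046]] jaw faces [[0.5275, 0.1206, 0.06], [0.5274, 0.0363, 0.06]] jaw sides x [[0.4868, 0.0301, 0.06], [0.5676, 0.0299, 0.06], [0.4883, 0.1223, 0.06], [0.5692, 0.1223, 0.06]]
w4 white L/R [[0.5055, 0.1063, 0.046], [0.5498, 0.1063, 0.046]]
```

```bash
python3 -m inch '[[[0.0026,0.003,0.03],[0,0,0],25],[[0.0026,0.003,0.08],[0,0,0],25],[[0.0026,0.003,0.115],[0,0,0],25],[[0.0026,0.003,0.128],[0,0,0],25],[[0.0026,0.003,0.128],[0,0,0],25],[[0.0026,0.003,0.128],[0,0,0],25]]'
python3 -m inch '[[[0,0,0.003],[0,0,0],25],[[0,0,0.006],[0,0,0],25],[[0,0,0.006],[0,0,0],25],[[0,0,0.006],[0,0,0],25]]'
```

```text
clock: 12.48
tcp_pos: [0.5287, 0.0779, 0.0749]
ee_rot: [-180.0, -0.2, 0.1]
wrist_force: [0.4, 0.4, -0.0]
width: 0.0451
clock: 12.98
tcp_pos: [0.5273, 0.0783, 0.0674]
ee_rot: [-180.0, -0.0, 0.1]
wrist_force: [-0.5, 0.2, -1.1]
width: 0.0445
```

```bash
python3 -m inch '[[[0,0.001,0.0],[0,0,0],25],[[0,0.001,0.001],[0,0,0],25],[[0,0.001,0.0015],[0,0,0],25],[[0,0.001,0.0015],[0,0,0],25]]'
python3 -m inch '[[[0,0,0.0007],[0,0,0],25],[[0,0,0.0012],[0,0,0],25],[[0,0,0.0012],[0,0,0],25]]'
```

```text
clock: 13.48
tcp_pos: [0.5273, 0.0772, 0.0657]
ee_rot: [-180.0, 0.0, 0.1]
wrist_force: [-0.1, -0.1, -1.1]
width: 0.0449
clock: 13.85
tcp_pos: [0.5274, 0.0773, 0.0649]
ee_rot: [-180.0, -0.0, 0.1]
wrist_force: [-2.0, -0.3, 2.9]
width: 0.0449
```

Contact (2.9 N) at the predicted height. I release, rise, and look.

```bash
python3 -m inch '[[[0,0,0],[0,0,0],45],[[0,0,0],[0,0,0],70],[[0,0,0],[0,0,0],70],[[0,0,0],[0,0,0],70],[[0,0,-0.03],[0,0,0],70],[[0,0,-0.09],[0,0,0],70],[[0,0,-0.14],[0,0,0],70],[[0,0,-0.14],[0,0,0],70],[[0,0,-0.14],[0,0,0],70]]'
python3 - <<'E'
from h import *
c=snap('wrist'); np.savez('w7.npz',**c); o=ctrl.observe(); print(o['tcp_pos'],o['ee_rot'])
cv2.imwrite('pics/w7.png',cv2.resize(c['im'][80:340,150:400,::-1],None,fx=2.2,fy=2.2))
t=snap('top'); print(*blob(t,*HSV['red'],.121,minA=15),sep='\n')
b=ctrl.boxes_of('top','knob_top');print(b[:2])
E
```

```text
clock: 14.98
tcp_pos: [0.5271, 0.0772, 0.2042]
ee_rot: [-180.0, 0.0, 0.1]
wrist_force: [-1.3, -0.1, -0.5]
width: 0.06
[0.5265393  0.07723677 0.20337361] [-1.79997071e+02  1.11587205e-01  1.13193526e-01]
(array([475.6, -90.2]), array([14.5, 14.4]), 89.6, array([303., 225.]))
(array([611.1, 358.6]), array([19.9, 70.4]), 25.7, array([119., 171.]))
[{'bbox': [299.0, 201.7, 309.9, 231.7], 'conf': 0.49}]
```

View pics/w7.png

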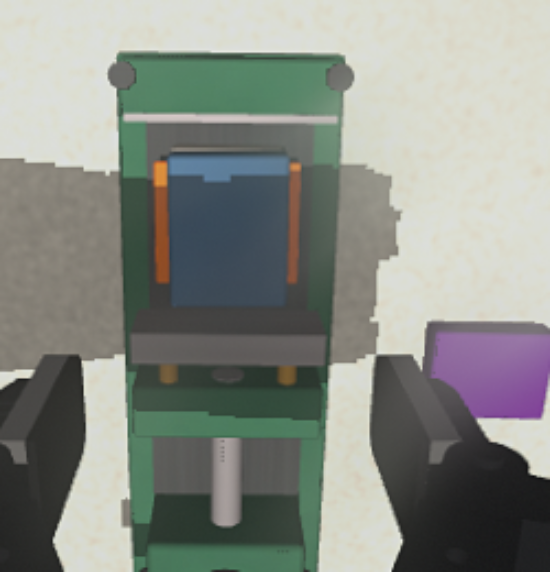

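Blue lies squarely on the sheet: blue 169–288, with even orange strips at 154–168 and 288–300. Now I move above the knob.

```bash
python3 -m inch '[[[-0.0508,0.05,0],[0,0,0],60],[[-0.0508,0.1,0],[0,0,0],60],[[-0.0508,0.15,0],[0,0,0],60],[[-0.0508,0.1665,0],[0,0,0],60],[[-0.0508,0.1665,0],[0,0,0],60],[[-0.0508,0.1665,0],[0,0,0],60]]' 30
python3 - <<'E'
from h import *
c=snap('wrist'); np.savez('w8.npz',**c); o=ctrl.observe(); print(o['tcp_pos'],o['ee_rot'])
print(*blob(c,(0,130,60),(6,255,255),.121),sep='\n')
cv2.imwrite('pics/w8.png',cv2.resize(c['im'][60:340,150:400,::-1],None,fx=2,fy=2))
E
```

```text
clock: 15.88
tcp_pos: [0.4765, -0.0882, 0.204]
ee_rot: [-179.9, 0.1, 0.2]
wrist_force: [-0.5, 0.5, 0.2]
width: 0.0511
[ 0.47667204 -0.08807169  0.20423078] [-1.79955124e+02  4.47456373e-02  2.03975601e-01]
```

View pics/w8.png

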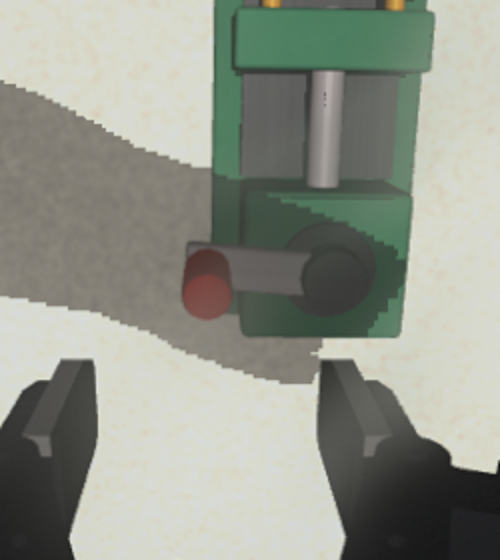

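The knob top is at crop (207,293) and the hub top at (335,280). The crank arm points to −x.

Run:
```python
from h import *
c=dict(np.load('w8.npz'))
k=ray(c,[[253.5,206.5]],.121)[0]; h=ray(c,[[317.5,200.]],.089)[0]; print(k.round(4),h.round(4),np.hypot(*(k-h)[:2]).round(4), np.degrees(np.arctan2(*(k-h)[[1,0]])).round(1))
```

```text
[ 0.4766 -0.0864  0.121 ] [ 0.5261 -0.0911  0.089 ] 0.0498 174.5
```

```bash
python3 -m inch '[[[0,-0.0005,0.04],[0,0,0],60],[[0,-0.0005,0.08],[0,0,0],60],[[0,-0.0005,0.099],[0,0,0],60],[[0,-0.0005,0.099],[0,0,0],60],[[0,-0.0005,0.099],[0,0,0],10],[[0,-0.0005,0.099],[0,0,0],10],[[0,-0.0005,0.099],[0,0,0],10],[[0,-0.0005,0.099],[0,0,0],10]]' 30
```

```text
clock: 16.92
tcp_pos: [0.4765, -0.0888, 0.107]
ee_rot: [180.0, -0.0, 0.1]
wrist_force: [-4.0, 0.1, 5.1]
width: 0.0173
```

Run:
```python
import numpy as np
for s,n in((176,10),(336,10),(136,3)):   # start angle for each call
    t=np.radians(s-20*np.arange(n+1)); x=50*(np.cos(t)-np.cos(t[0])); y=-50*(np.sin(t)-np.sin(t[0]))
    print(s,[(round(a,1),round(b,1)) for a,b in zip(x,y)][1:])
```

```text
176 [(np.float64(4.2), np.float64(-16.8)), (np.float64(13.9), np.float64(-31.2)), (np.float64(28.0), np.float64(-41.5)), (np.float64(44.7), np.float64(-46.2)), (np.float64(62.0), np.float64(-45.0)), (np.float64(77.8), np.float64(-38.0)), (np.float64(90.3), np.float64(-25.9)), (np.float64(97.9), np.float64(-10.3)), (np.float64(99.8), np.float64(7.0)), (np.float64(95.6), np.float64(23.8))]
336 [(np.float64(-9.7), np.float64(14.4)), (np.float64(-23.8), np.float64(24.6)), (np.float64(-40.5), np.float64(29.4)), (np.float64(-57.8), np.float64(28.2)), (np.float64(-73.6), np.float64(21.1)), (np.float64(-86.1), np.float64(9.1)), (np.float64(-93.7), np.float64(-6.6)), (np.float64(-95.6), np.float64(-23.8)), (np.float64(-91.4), np.float64(-40.7)), (np.float64(-81.6), np.float64(-55.1))]
136 [(np.float64(14.0), np.float64(-10.2)), (np.float64(30.7), np.float64(-15.0)), (np.float64(48.1), np.float64(-13.8))]
```

```bash
python3 -m inch '[[[0.0042,-0.0168,0],[0,0,0],10],[[0.0139,-0.0312,0],[0,0,0],10],[[0.028,-0.0415,0],[0,0,0],10],[[0.0447,-0.0462,0],[0,0,0],10],[[0.0447,-0.0462,0],[0,0,0],10]]'
```

```text
clock: 17.55
tcp_pos: [0.5245, -0.0428, 0.1069]
ee_rot: [179.9, -0.3, 0.2]
wrist_force: [2.6, -1.2, 5.8]
width: 0.0169
```

```bash
python3 -m inch '[[[0.0173,0.0012,0],[0,0,0],10],[[0.0331,0.0082,0],[0,0,0],10],[[0.0456,0.0203,0],[0,0,0],10],[[0.0532,0.0359,0],[0,0,0],10],[[0.0551,0.0532,0],[0,0,0],10],[[0.0509,0.07,0],[0,0,0],10],[[0.0412,0.0844,0],[0,0,0],10],[[0.0271,0.0946,0],[0,0,0],10],[[0.0104,0.0994,0],[0,0,0],10],[[-0.0069,0.0982,0],[0,0,0],10]]'
```

```text
clock: 18.8
tcp_pos: [0.5163, -0.142, 0.1069]
ee_rot: [179.9, -0.3, 0.1]
wrist_force: [3.7, 0.1, 4.0]
width: 0.0169
```

```bash
python3 -m inch '[[[-0.0158,-0.0071,0],[0,0,0],10],[[-0.0283,-0.0191,0],[0,0,0],10],[[-0.0359,-0.0348,0],[0,0,0],10],[[-0.0378,-0.052,0],[0,0,0],10],[[-0.0336,-0.0689,0],[0,0,0],10],[[-0.0238,-0.0833,0],[0,0,0],10],[[-0.0238,-0.0833,0],[0,0,0],10]]'
python3 - <<'E'
from h import *
c=snap('wrist'); np.savez('w9.npz',**c); o=ctrl.observe(); print(o['tcp_pos'],o['wrist_force'])
cv2.imwrite('pics/w9.png',cv2.resize(c['im'][:240,120:420,::-1],None,fx=2.6,fy=2.5))
E
```

```text
clock: 19.68
tcp_pos: [0.4921, -0.0563, 0.1069]
ee_rot: [-179.9, -0.2, 0.2]
wrist_force: [-0.4, 2.2, 8.5]
width: 0.0169
[ 0.49196951 -0.05646214  0.10684933] [-0.11922906  1.12087914  8.05510874]
```

View pics/w9.png

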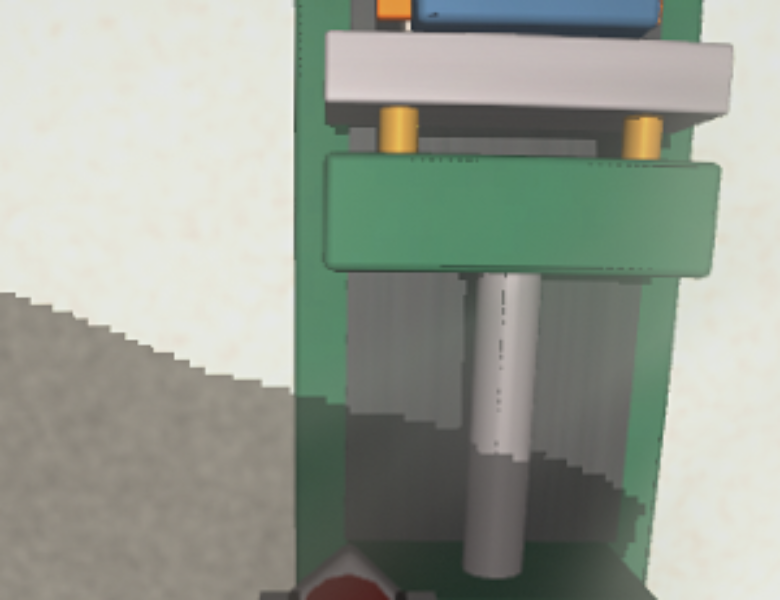

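The jaw top runs from row ≈37 to ≈105 in the crop, and the carriage's front edge is at ≈158. The gap is still about fully open, and the blue tile is just ahead of the jaw.

Run:
```python
from h import *
c=dict(np.load('w9.npz')); f=lambda p,z:ray(c,np.array(p)/[2.6,2.5]+[120,0],z).round(4)[:,:2].tolist()
print('jaw front',f([(330,31),(732,45)],.06),'back',f([(327,102),(727,114)],.06),'carriage',f([(330,155),(718,164)],.06))
print('blue near',f([(415,27),(655,36)],.066), 'carriage back',f([(325,270),(710,277)],.06))
g=cv2.cvtColor(c['im'],cv2.COLOR_RGB2GRAY).astype(int); print(g[5:75,320].tolist())
```

```text
jaw front [[0.4886, 0.0573], [0.5666, 0.0567]] back [[0.4881, 0.0438], [0.5666, 0.0432]] carriage [[0.4886, 0.0336], [0.5656, 0.0333]]
blue near [[0.5043, 0.0566], [0.5491, 0.0562]] carriage back [[0.4876, 0.0107], [0.5661, 0.0103]]
[121, 114, 104, 93, 72, 55, 56, 52, 89, 152, 183, 189, 188, 189, 191, 190, 191, 190, 191, 190, 190, 188, 188, 188, 187, 188, 187, 186, 187, 189, 188, 189, 191, 193, 196, 193, 168, 100, 68, 70, 72, 70, 71, 70, 71, 70, 69, 67, 67, 64, 96, 106, 105, 105, 105, 104, 107, 65, 103, 114, 118, 119, 119, 118, 118, 118, 119, 119, 118, 118]
```

```bash
python3 -m inch '[[[0.014,-0.0102,0],[0,0,0],10],[[0.0307,-0.015,0],[0,0,0],10],[[0.0481,-0.0138,0],[0,0,0],10],[[0.0639,-0.0068,0],[0,0,0],10],[[0.0639,-0.0068,0],[0,0,0],10],[[0.0639,-0.0068,0],[0,0,0],10]]'
cat > gap.py <<'E'
from h import *
import sys
c=snap('wrist'); o=ctrl.observe(); print(o['tcp_pos'],o['wrist_force'])
g=cv2.GaussianBlur(cv2.cvtColor(c['im'],cv2.COLOR_RGB2GRAY),(0,0),.7).astype(float)
cv2.imwrite('pics/'+sys.argv[1],cv2.resize(c['im'][:240,100:420,::-1],None,fx=2.4,fy=2.4))
np.savez('wl.npz',**c)
# profile along world y at several x, z=.06
for x in (.5,.515,.535,.55):
    y=np.arange(.02,.085,.0002); p=proj(c,np.c_[np.full_like(y,x),y,np.full_like(y,.06)]).astype(np.float32)
    v=cv2.remap(g.astype(np.float32),p[:,0].reshape(1,-1),p[:,1].reshape(1,-1),cv2.INTER_LINEAR)[0]
    d=np.gradient(cv2.GaussianBlur(v.reshape(1,-1),(0,0),2)[0]); k=[i for i in range(2,len(d)-2) if abs(d[i])==abs(d[i-2:i+3]).max() and abs(d[i])>2.5]
    print(x,[(round(y[i]*1000,1),round(float(d[i]),1)) for i in k])
E
python3 gap.py w10.png
```

```text
clock: 20.48
tcp_pos: [0.5553, -0.0519, 0.1068]
ee_rot: [179.9, -0.1, 0.1]
wrist_force: [-1.7, -4.6, 6.8]
width: 0.0168
[ 0.55519427 -0.05177362  0.10682926] [-1.34200002 -4.9180558   7.31215778]
0.5 [(np.float64(37.6), -3.5), (np.float64(38.8), 3.6), (np.float64(42.0), -3.9), (np.float64(47.2), 14.3), (np.float64(60.4), -9.8), (np.float64(68.4), -20.4)]
0.515 [(np.float64(37.8), -4.3), (np.float64(41.6), -4.8), (np.float64(47.2), 14.3), (np.float64(60.4), -16.6), (np.float64(62.4), 5.7), (np.float64(68.0), -22.0)]
0.535 [(np.float64(37.4), -3.1), (np.float64(41.6), -6.3), (np.float64(47.2), 16.8), (np.float64(60.2), -18.3), (np.float64(62.4), 5.8), (np.float64(67.6), -23.4)]
0.55 [(np.float64(38.4), 7.4), (np.float64(45.6), -9.7), (np.float64(47.2), 15.8), (np.float64(60.0), -17.1), (np.float64(63.6), 3.7), (np.float64(67.4), -16.1)]
```

```bash
python3 -m inch '[[[0.0125,0.0121,0],[0,0,0],10],[[0.0201,0.0277,0],[0,0,0],10],[[0.022,0.045,0],[0,0,0],10],[[0.022,0.045,0],[0,0,0],10],[[0.022,0.045,0],[0,0,0],10]]'
python3 gap.py w11.png
```

```text
clock: 21.15
tcp_pos: [0.5764, -0.0958, 0.1068]
ee_rot: [180.0, -0.0, 0.1]
wrist_force: [-3.5, -0.8, 9.1]
width: 0.0172
[ 0.57633168 -0.09573685  0.10677605] [-2.58095896  0.06789442  8.84535916]
0.5 [(np.float64(25.6), -20.0)]
0.515 [(np.float64(24.8), -20.5)]
0.535 [(np.float64(24.2), -20.9)]
0.55 [(np.float64(23.8), -21.1)]
```

View pics/w11.png

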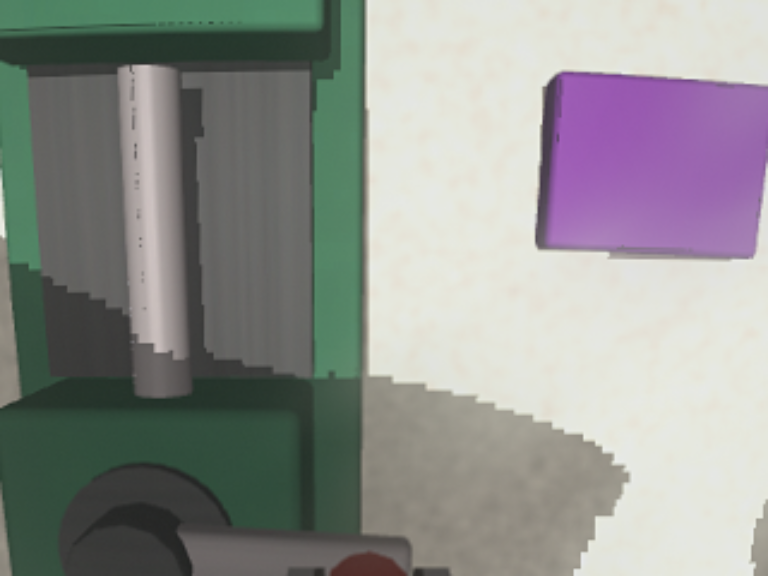

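This view shows the crank arm at +x and the carriage's rear; the jaw gap is out of frame. I release the knob, rise, and look at the gap from above.

```bash
python3 -m inch '[[[0,0,0],[0,0,0],45],[[0,0,0],[0,0,0],45],[[0,0,0],[0,0,0],45],[[0,0,-0.04],[0,0,0],45],[[0,0,-0.09],[0,0,0],45],[[-0.025,-0.05,-0.09],[0,0,0],45],[[-0.0495,-0.1,-0.09],[0,0,0],45],[[-0.0495,-0.1,-0.09],[0,0,0],45],[[-0.0495,-0.1,-0.09],[0,0,0],45]]'
python3 gap.py w12.png
```

```text
clock: 22.32
tcp_pos: [0.5274, 0.0044, 0.1957]
ee_rot: [180.0, -0.0, 0.2]
wrist_force: [-0.7, -0.6, 0.1]
width: 0.0389
[0.52765598 0.00387483 0.19556409] [-0.57000051  0.02961303 -0.66003471]
0.5 [(np.float64(31.0), 4.5), (np.float64(41.0), -3.4), (np.float64(43.2), 4.9), (np.float64(47.6), 6.3), (np.float64(60.8), -12.5), (np.float64(62.8), 2.7), (np.float64(66.4), 6.6)]
0.515 [(np.float64(32.8), 4.2), (np.float64(41.6), -4.9), (np.float64(47.2), 9.6), (np.float64(60.2), -11.7), (np.float64(62.2), 2.9)]
0.535 [(np.float64(31.2), 3.7), (np.float64(41.6), -4.3), (np.float64(45.0), 3.0), (np.float64(47.2), 9.3), (np.float64(60.2), -11.2), (np.float64(62.2), 2.8)]
0.55 [(np.float64(28.8), 3.1), (np.float64(42.6), 4.9), (np.float64(47.4), 4.3), (np.float64(60.0), -11.8), (np.float64(66.6), 4.1)]
```

```bash
cat > prof.py <<'E'
from h import *
for f,y0,y1 in(('w7',0,.06),('w9',.02,.07),('wl',.02,.075)):
    c=dict(np.load(f+'.npz')); im=c['im'].astype(np.float32)
    for x in(.502,.515,.54,.555):
        y=np.arange(y0,y1,.0005); p=proj(c,np.c_[np.full_like(y,x),y,np.full_like(y,.06)]).astype(np.float32)
        v=cv2.remap(im,p[:,0].reshape(1,-1),p[:,1].reshape(1,-1),cv2.INTER_LINEAR)[0]
        sat=v[:,1]-v[:,0]   # green-ness
        d=np.gradient(cv2.GaussianBlur(sat.reshape(1,-1),(0,0),1.5)[0]); b=np.gradient(cv2.GaussianBlur(v.sum(1).reshape(1,-1),(0,0),1.5)[0])
        pk=lambda d,t:[(round(float(y[i]*1000),1),round(float(d[i]))) for i in range(2,len(d)-2) if abs(d[i])==abs(d[i-2:i+3]).max() and abs(d[i])>t]
        print(f,x,'green',pk(d,2),'bright',pk(b,15))
E
python3 prof.py
```

```text
w7 0.502 green [(1.5, -6), (14.0, -7), (23.0, 4), (58.0, -14)] bright [(1.5, -23), (14.5, 19), (36.5, -18), (58.0, 17)]
w7 0.515 green [(1.5, -6), (23.0, -3), (48.0, 3)] bright [(1.5, -24), (23.0, 23), (36.0, -16)]
w7 0.54 green [(12.0, -2), (22.5, -3), (48.0, 2)] bright [(22.5, 26), (36.0, -18)]
w7 0.555 green [(14.5, -4)] bright [(22.5, 19), (36.0, -19)]
w9 0.502 green [(34.0, -21), (43.5, 8), (59.5, -19), (63.5, 18)] bright [(34.5, 48), (42.5, -29), (44.5, 58), (57.5, -79), (60.5, 46), (63.5, -105)]
w9 0.515 green [(34.0, -10), (44.0, -2), (59.5, 5), (63.5, -9)] bright [(32.5, -17), (37.5, -27), (44.0, 91), (57.5, -89), (60.0, 40), (63.5, -97)]
w9 0.54 green [(34.0, -10), (43.5, -2), (57.0, 4), (60.0, 5), (64.5, -8)] bright [(37.5, -25), (43.5, 78), (57.0, -92), (60.0, 37), (64.5, -90)]
w9 0.555 green [(32.0, -3), (36.0, -4), (39.5, -4), (57.0, 13), (65.0, -11)] bright [(36.0, -15), (43.5, 62), (57.0, -52), (65.0, -75)]
wl 0.502 green [(31.0, 6), (42.0, -19), (47.0, 9), (66.5, -20)] bright [(31.0, 27), (43.0, 38), (47.5, 27), (60.5, -77), (66.5, 46)]
wl 0.515 green [(32.5, 6), (41.5, -7), (46.5, -3), (61.0, 10)] bright [(33.0, 25), (41.5, -30), (47.0, 67), (60.0, -68), (62.5, 18)]
wl 0.54 green [(31.0, 5), (41.5, -6), (47.0, -3), (61.0, 10)] bright [(31.0, 21), (41.5, -23), (47.0, 57), (60.0, -65), (62.5, 17)]
wl 0.555 green [(29.0, 5), (42.0, -9), (46.5, 3), (60.5, 2), (66.5, -4)] bright [(29.0, 17), (47.5, 42), (60.0, -75)]
```

Baseline gap ≈ 9.7 mm has shrunk to ≈ 5.5 mm by the same detector, which is about half pressed. A last look is from above the tiles' fixed-jaw edge.

```bash
python3 -m inch '[[[0,-0.035,0],[0,0,0],45],[[0,-0.035,0],[0,0,0],45],[[0,-0.035,0],[0,0,0],45]]'
python3 gap.py w13.png
python3 - <<'E'
from h import *
c=dict(np.load('wl.npz')); print(proj(c,[[.527,.12,.06],[.527,.04,.06]]))
cv2.imwrite('pics/w13.png',cv2.resize(c['im'][130:320,165:345,::-1],None,fx=3.1,fy=3.1,interpolation=cv2.INTER_CUBIC))
E
python3 prof.py | grep wl
```

```text
clock: 22.75
tcp_pos: [0.5275, 0.0384, 0.1953]
ee_rot: [180.0, 0.0, 0.1]
wrist_force: [-0.2, -0.2, -0.1]
width: 0.0382
[0.52743442 0.03828803 0.19537439] [-0.21647298  0.08429399 -0.68693801]
0.5 [(np.float64(43.6), 2.5), (np.float64(60.8), -3.5), (np.float64(67.2), 6.0)]
0.515 [(np.float64(47.4), 4.4), (np.float64(60.0), -2.7), (np.float64(63.4), 4.4)]
0.535 [(np.float64(47.0), 4.0), (np.float64(59.8), -2.6), (np.float64(63.4), 4.0)]
0.55 [(np.float64(67.4), 2.8)]
[[252.75500543  86.47472928]
 [252.6603536  187.33876271]]
wl 0.502 green [(43.0, -9), (47.0, 5), (67.5, -20)] bright [(43.5, 23), (61.0, -23), (67.0, 36)]
wl 0.515 green [(42.0, -2), (47.0, -3), (60.5, 4), (63.5, 4)] bright [(47.5, 32), (60.0, -17), (63.5, 33)]
wl 0.54 green [(47.0, -3), (60.0, 3), (63.5, 3)] bright [(47.0, 27), (59.5, -16), (63.5, 28)]
wl 0.555 green [(43.0, -4), (68.0, -4)] bright []
```

View pics/w13.png

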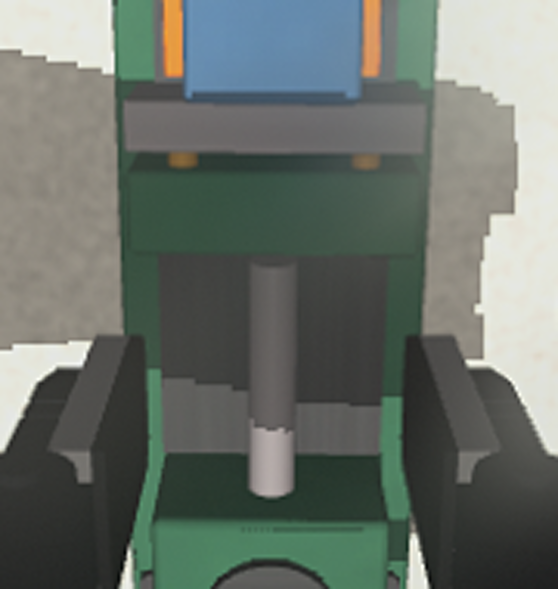

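The jaw is against the blue tile, square, with the gap clearly still open: jaw plate rows 98–152, carriage edge ≈170, so ≈4.7 mm. The crop missed the fixed jaw, so I check that end numerically.

Run:
```python
from h import *
c=dict(np.load('wl.npz')); im=c['im'].astype(np.float32)
def scan(P):
    p=proj(c,P).astype(np.float32); return cv2.remap(im,p[:,0].reshape(1,-1),p[:,1].reshape(1,-1),cv2.INTER_LINEAR)[0].astype(int)
y=np.arange(.104,.132,.002)
for x in(.51,.527,.545): print(x,[*zip((y*1000).round().astype(int).tolist(),map(tuple,scan(np.c_[y*0+x,y,y*0+.066]).tolist()))])
for y0 in(.07,.09,.11):
    x=np.arange(.49,.565,.0005); v=scan(np.c_[x,x*0+y0,x*0+.066]); b=np.where((v[:,2]-v[:,0])>40)[0]; print('blue x range',y0,x[b[0]].round(4),x[b[-1]].round(4))
    v=scan(np.c_[x,x*0+y0,x*0+.05]); o=np.where((v[:,0]-v[:,2])>70)[0]; print(' orange',x[o[0]].round(4),x[o[-1]].round(4)) if len(o) else None
x0=.5005;y=np.arange(.05,.125,.0005)
for x0 in(.5005,.5535):
    v=scan(np.c_[y*0+x0,y,y*0+.05]);o=np.where((v[:,0]-v[:,2])>70)[0];print('orange y',x0,y[o[0]].round(4),y[o[-1]].round(4))
```

```text
0.51 [(104, (107, 147, 183)), (106, (107, 147, 183)), (108, (108, 147, 183)), (110, (108, 147, 183)), (112, (108, 147, 183)), (114, (106, 148, 182)), (116, (107, 148, 183)), (118, (108, 148, 183)), (120, (79, 111, 140)), (122, (221, 212, 211)), (124, (116, 150, 126)), (126, (88, 141, 111)), (128, (88, 141, 111)), (130, (89, 141, 111)), (132, (90, 142, 111))]
0.527 [(104, (102, 142, 177)), (106, (103, 143, 178)), (108, (103, 143, 179)), (110, (103, 143, 179)), (112, (104, 143, 180)), (114, (104, 144, 179)), (116, (104, 144, 180)), (118, (104, 144, 180)), (120, (72, 103, 129)), (122, (225, 218, 218)), (124, (108, 149, 122)), (126, (88, 141, 109)), (128, (87, 141, 109)), (130, (89, 141, 110)), (132, (90, 142, 110))]
0.545 [(104, (101, 138, 171)), (106, (101, 139, 172)), (108, (101, 140, 173)), (110, (101, 140, 173)), (112, (101, 140, 173)), (114, (102, 140, 174)), (116, (102, 141, 174)), (118, (104, 141, 176)), (120, (85, 108, 127)), (122, (224, 217, 215)), (124, (98, 145, 117)), (126, (89, 142, 111)), (128, (90, 142, 111)), (130, (90, 143, 111)), (132, (90, 143, 111))]
blue x range 0.07 0.505 0.5485
 orange 0.498 0.5555
blue x range 0.09 0.505 0.5485
 orange 0.498 0.555
blue x range 0.11 0.505 0.549
 orange 0.498 0.555
orange y 0.5005 0.066 0.1155
orange y 0.5535 0.0665 0.116
```

```bash
python3 -c "
from workcell import ctrl
print(ctrl.hand_in())"
```

```text
the job is handed in; nothing more can be done
None
```

I laid the sheet and then the blue tile squarely on the white tile, and the sprung jaw now holds the stack with about half its spring travel used. The job was handed in with the clock at about 23 s. The tiles never came together: the sheet was set down first and stayed between them.

- **Crank:** I pinched the knob and turned it about 540° clockwise, released it and lifted clear. The wrist force stayed near zero afterwards.
- **Sheet and blue tile:** the last wrist image shows blue directly against the fixed jaw with no gap, and with parallel sides. The sheet is centred under it to within about 1 mm.
- **Jaw:** its face measures about 60 mm from the fixed jaw, which matches the tile length, and it stopped moving while the carriage kept advancing. The gap behind it went from about 9.7 mm to between 4.5 and 5.5 mm.

**Less certain:**
- The compression figures disagree a little, at 4.3 to 5.7 mm depending on the method. All are near half and well clear of the stop.
- The white tile is hidden under the stack at the end. I infer it is flush because it is the same size as the blue tile and the jaw stopped at that length.
- My last viewed crop cut off the fixed-jaw end, so I checked that end from pixel values only.
- I did not re-measure the bystanders; no move went near enough to touch them.

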